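# Shut the tagged cooling-water valve in the bench service box

### The job

Slide the cover of the bench service box fully aside to its stop by pushing on its bow handle, then push the lever of the valve that carries the round brass disc a quarter turn until it is fully shut at its stop. Leave the other valve open and the cover aside, and do not lift or shift the glassware and jar standing round the box. Everything is done by pushing with the fingers; nothing needs to be gripped.

Things in the scene. Friction and masses are not known exactly. Their poses are not given: they have to be found in the camera images.
- service_box: White sheet-metal box fixed to the bench, 520 mm long (its y), 180 deep (its x), rim 86 mm high; origin at the centre of its underside. Rails on its long edges reach 98 mm. Its +y half is the valve bay, covered at the start; its -y half is a closed deck over which the cover slides. Pipes leave its +x side and -y end, where a gauge stands 106 mm high. Cover and valves go with the box.
- bay_centre (a point): Middle of the bay's mouth at rim height, at y +128 mm of the box. The bay is open from x -86 to +86 mm, y 0 to +256 mm of the box; floor 4 mm above the bench. In it two ball valves stand side by side, spindles upright at x +25 mm, y +75 mm and y +175 mm of the box; the marked valve may be in either place.
- cover (a joint): Travel of the cover in m: 0 = bay covered, 0.25 = fully aside at its stop; starts at 0 to 0.02. It slides along the box's -y, is held down by its rails, stays where it is left and takes about 3 N (more if pushed fast). A plain aluminium sheet 168 mm (x) by 260 mm (y), its top 95 mm above the bench.
- cover_handle (a point): Middle of the bar of the cover's bow handle: a dark round bar 10 mm thick, 100 mm long along the box's x, on two legs at its ends. This point is on the bar's centre line, 121 mm above the bench, 26 mm above the cover's top. It moves with the cover; with the cover shut it is at x 0, y +183 mm of the box.
- tagged_lever (a joint): Angle in rad of the marked valve's lever: 0 = open (in line with its pipe, pointing along the box's -x), 1.571 = shut at its stop (square to the pipe, pointing along the box's +y). It turns clockwise seen from above. It stays where it is left; about 5 N turns it at mid-sleeve. Starts at 0 to 0.12.
- tagged_axis (a point): Point on the marked valve's spindle axis, 66 mm above the bench. The marked valve has a flat round brass disc, 44 mm in diameter, on top of its spindle (disc top 75 mm, its nut 77.5 mm above the bench). But for the disc and nut the two valves are alike.
- tagged_grip (a point): Point on the marked valve's lever 45 mm from the spindle axis, at mid-thickness, 66 mm above the bench. The lever has a grey sleeve 16 mm wide and 12 mm thick (60 to 72 mm above the bench), from 20 to 62 mm from the axis. Apart from levers and spindles nothing in the bay is higher than 49 mm.
- plain_lever (a joint): Angle of the other, unmarked valve's lever, same meaning (0 = open, 1.571 = shut). Starts between 0 and 0.08 and is to stay open.
- plain_axis (a point): Point on the unmarked valve's spindle axis, 66 mm above the bench; it has only a small nut 11 mm across on the lever, no disc.
- plain_grip (a point): Point on the unmarked valve's lever 45 mm from its spindle axis; same lever and sleeve.
- beaker: Glass beaker, 68 mm in diameter, 95 mm high, loose on the bench in front of the box; origin at the centre of its underside. Leave alone.
- jar: White lidded plastic jar, 80 mm in diameter, 85 mm high, loose on the bench in front of the box; origin at the centre of its underside. Leave alone.
- amber_bottle: Small amber glass bottle, 48 mm in diameter, 85 mm high, loose on the bench beyond the box's +y end; origin at the centre of its underside. Leave alone.

How it is judged:
By the outcome, as a careful person would: the job done as asked, in the order asked, and still so for the second after the job is handed in, with the robot touching nothing.
It also fails if it takes over 45 s, if anything falls off the work surface, if the arm or the gripper's body presses on something with over 40 N, if the wrist force passes 120 N, or if a joint passes its speed limit or range.

### The arm

A 6-joint arm with a two-finger parallel gripper is mounted at the origin on the work surface. World frame = base frame: x ahead of the robot, y to its left, z up, the work surface at z = 0. Lengths are in m, angles in rad, forces in N, time in s.
With the tool pointing down it reaches from about 0.35 to 0.775 m from the base axis. Payload 5.5 kg.
Tool frame: the origin (TCP) lies on the mounting face of the last link; the fingertips stand 173 mm ahead of it and the grasp point (between the pads) lies 155 mm ahead of it; z points along the fingers, y is the direction in which the jaws open and shut (so a half turn about z gives the same grasp; the last joint's range is limited). The gripper opens to 85 mm and grips with 20 to 120 N. Pads are 22 mm wide; open, the fingers measure 114 mm over their backs; the gripper's body (76 mm by 85 mm) begins 54 mm behind the grasp point. The pads swing forward as they close: fully open they stand 13 mm farther back than shut.
Start: joints at [1.091, 0.313, 0.046, 1.304, 0, 1.431], TCP at [0.192, 0.542, 0.405] pointing down, gripper open.
Joint ranges: [-2.76, 2.76], [-0.86, 1.69], [-1.03, 1.26], [-2.2, 2.34], [-1.47, 1.5], [-3.14, 3.14]. Speed limits (rad/s): [2.57, 2.57, 3.14, 3.14, 3.14, 3.14].

### API

Orientations are given as a unit quaternion [w, x, y, z].
In Python, from workcell import * gives the robot as it stands. The module is installed in compiled form; this text tells all that it offers.
- The arm moves only by the shell command python3 -m crank 'ROWS' [FORCE]. ROWS is JSON, a list of rows, each a list of 7 numbers: the shift along the tool's x, y, z in mm, then the turn, a rotation vector about the tool's x, y, z in degrees, then the opening, from 0 (shut) to 1 (fully open). A call has exactly 8 rows; each row shifts and turns the commanded pose from where the row before left it, along the tool's axes as they then stand; what a row does not reach is not made up. A row lasts 1/8 s, in which the tool goes at most 62.5 mm and 10.7 degrees, less where a joint would pass 70% of its speed; a pose out of reach is approached as far as the arm can. A call with a gripper value outside its range is refused whole. The fingers move at their own pace and stop on an object; FORCE is the grip in N (left out, the last holds). Time passes only in rows, so rows that do not move let the fingers close, or fill a call up. It gives the time, the measured TCP pose, the force and the opening at its end, in the units of the state.
- get_state(): the state, without advancing time (a new reading comes with each control period).
- read_camera(name): name is "side" or "top" or "wrist"; returns the picture (480x640x3 uint8, blue, green, red); there is no depth.
- calibration(name): a dict with "fx", "fy", "cx", "cy" (pixels), "extrinsics" (4x4, takes a point from world to camera coordinates). Camera axes: x right, y down, z forward; pixel columns grow to the right and rows downward; lengths in m; the calibration is good to about 2 mm. A picture is of the moment at which its call begins: read the wrist's pose just before it. calibration takes no time and is no camera call; for the wrist camera it gives the pose at the moment of the call.
- hand_in(): hands the job in, once; it reports no verdict.
The state is a dict: "clock": time; "joint_pos": joint angles; "qvel": joint speeds; "tau": joint torques, N m; "tcp_pos": TCP position; "orientation": TCP orientation; "wrist_force": force on the tool from outside, world axes, zero at the start; "ft_torque": the same for the moment, N m; "finger_gap": finger opening in m.
Only numpy, scipy, OpenCV 4.12 (cv2) and the standard library are available. Lean on these libraries where they do the work, as an engineer would, in place of code of your own. Each camera call takes 0.05 s, during which the arm holds its last target.

## Working session

There is one attempt and no reset: what is moved stays moved. The work goes in short steps, Python scripts to look and compute and a shell command to move; the robot and the scene stay as the last step left them, time stands still between calls to the robot, and variables do not carry over. Pictures are saved under pics/ and viewed, and the job is handed in when it is done.

```bash
mkdir -p pics; cat > h.py <<'E'
from workcell import *
import numpy as np, cv2
def snap(n,f):
    im=read_camera(n); cv2.imwrite('pics/'+f,im); return im
E
python3 - <<'E'
from h import *
s=get_state();print(s)
for n in("top","side","wrist"):
    c=calibration(n);print(n,c);snap(n,n+'0.png')
E
```

```text
{'clock': 0.0, 'joint_pos': array([1.09141796e+00, 3.14019032e-01, 4.50028235e-02, 1.30357725e+00,
       2.59115644e-05, 1.43123250e+00]), 'qvel': array([ 3.90911989e-04,  9.17341760e-04, -2.47289855e-05, -7.52607569e-04,
       -1.14053270e-04,  1.34913201e-03]), 'tau': array([ 1.12375203e-04, -4.80626321e+01,  2.98533815e+01,  1.94695039e-02,
       -2.36435289e-04, -3.59869318e-06]), 'tcp_pos': array([0.19155686, 0.54196268, 0.40380772]), 'orientation': array([-2.86003661e-04,  1.69090902e-01,  9.85600050e-01, -8.51935781e-04]), 'wrist_force': array([ 0.60585517,  0.31175078, -0.35974082]), 'ft_torque': array([-0.01214924, -0.0099364 ,  0.02631613]), 'finger_gap': 0.08554281712800052}
top {'fx': 594.6900756698552, 'fy': 594.6900756698552, 'cx': 326.5147471313588, 'cy': 247.63422331363356, 'extrinsics': array([[ 0.0056771 , -0.99996263,  0.00652045,  0.07562773],
       [-0.9970166 , -0.00616209, -0.07694103,  0.52338233],
       [ 0.07697834, -0.0060642 , -0.99701432,  1.1626332 ],
       [ 0.        ,  0.        ,  0.        ,  1.        ]])}
side {'fx': 449.43204895972724, 'fy': 449.43204895972724, 'cx': 312.9439451050893, 'cy': 238.497409738309, 'extrinsics': array([[ 0.91756896, -0.39752518,  0.00639844, -0.42351439],
       [-0.26540698, -0.62443718, -0.73460012,  0.26773577],
       [ 0.29601747,  0.67234808, -0.67847013,  0.59483177],
       [ 0.        ,  0.        ,  0.        ,  1.        ]])}
wrist {'fx': 335.6722098275367, 'fy': 335.6722098275367, 'cx': 322.45050991358556, 'cy': 238.45941360009755, 'extrinsics': array([[ 0.33278115,  0.94300103, -0.00240218, -0.57398141],
       [ 0.90751106, -0.31956251,  0.27258665, -0.03525976],
       [ 0.25628184, -0.09289171, -0.96212824,  0.37901993],
       [ 0.        ,  0.        ,  0.        ,  1.        ]])}
```

View pics/top0.png

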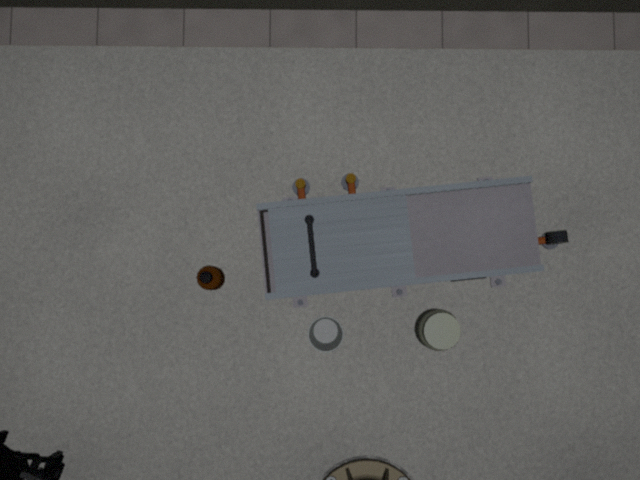

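View pics/side0.png

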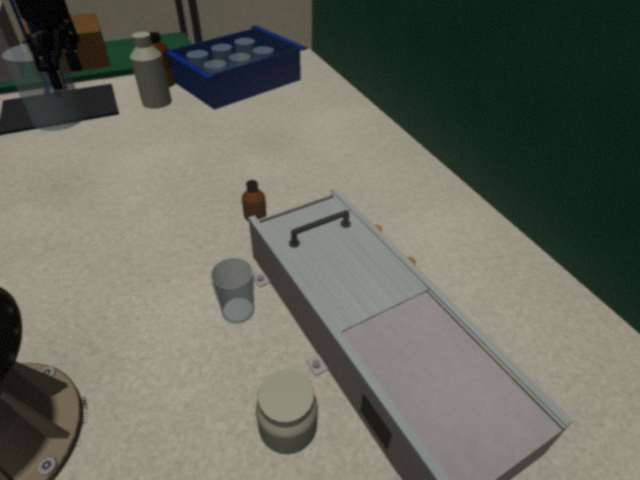

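View pics/wrist0.png

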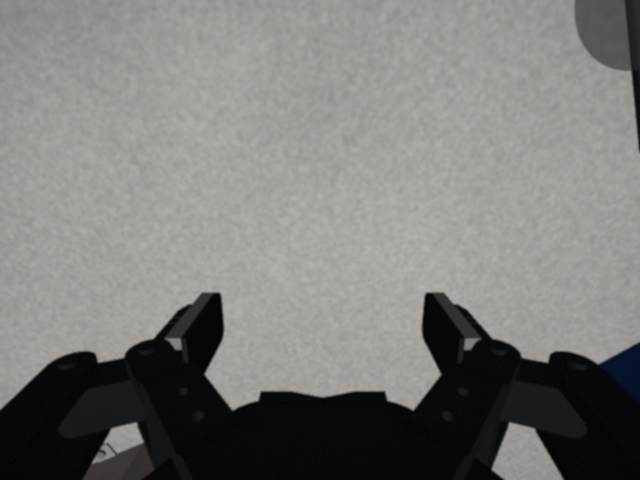

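```bash
python3 - <<'E'
import cv2,numpy as np
a=cv2.imread('pics/top0.png')[160:310,240:400];b=cv2.imread('pics/side0.png')[180:260,270:370]
a=cv2.convertScaleAbs(cv2.resize(a,(480,450),interpolation=3),alpha=1.6);b=cv2.convertScaleAbs(cv2.resize(b,(300*4//3*1,320),interpolation=3),alpha=1.6)
cv2.imwrite('pics/za.png',a);cv2.imwrite('pics/zb.png',b)
E
```

```text
(no output)
```

View pics/za.png

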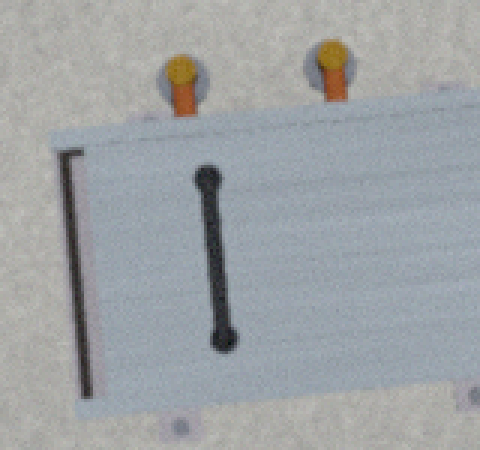

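View pics/zb.png

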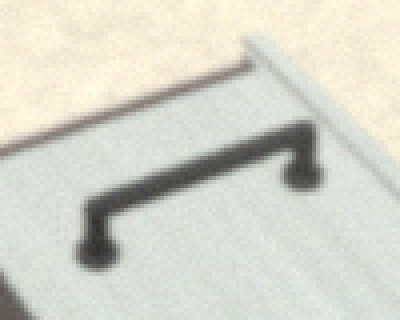

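```bash
cat >> h.py <<'E'
def P(c): 
    return np.array([[c['fx'],0,c['cx']],[0,c['fy'],c['cy']],[0,0,1]])@c['extrinsics'][:3]
def tri(c1,p1,c2,p2):
    X=cv2.triangulatePoints(P(c1),P(c2),np.array(p1,float).reshape(2,1),np.array(p2,float).reshape(2,1)).ravel();return X[:3]/X[3]
def proj(c,X):
    q=P(c)@np.append(X,1);return q[:2]/q[2]
def ray(c,p,z):
    M=P(c);A=np.c_[M[:,0],M[:,1],-np.array([p[0],p[1],1])];s=np.linalg.solve(A,-(M[:,2]*z+M[:,3]));return s[:2]
E
python3 - <<'E'
from h import *
t=calibration('top');s=calibration('side')
far=tri(t,(309,219.3),s,(347.5,212.5));near=tri(t,(314.7,273),s,(293.8,231.8))
print(far,near,(far+near)/2,np.linalg.norm(far-near))
print([ray(t,p,.121) for p in((309,219.3),(314.7,273))])
c=[ray(t,p,.098) for p in((256.7,205),(266.7,298.3),(541,269),(531,178))];print(c)
d=[c[i]-c[(i+1)%4] for i in range(4)];print([np.linalg.norm(x) for x in d],np.mean(c,0))
print(c[0]-c[3],c[1]-c[2])
for n,p,z in(('beaker',(325,333),.05),('jar',(440,330),.085),('bot',(207,278),.085)):print(n,ray(t,p,z))
E
```

```text
[0.56814104 0.11072861 0.12412282] [0.46946455 0.10021407 0.1240933 ] [0.51880279 0.10547134 0.12410806] 0.09923510198169924
[array([0.56676839, 0.11159221]), array([0.46889356, 0.10048878])]
[array([0.59586962, 0.20991178]), array([0.4225365 , 0.18894057]), array([ 0.47958324, -0.31911935]), array([ 0.65043071, -0.30407912])]
[np.float64(0.17459714239849086), np.float64(0.5112525841952094), np.float64(0.17150820936130334), np.float64(0.5168786703521969)] [ 0.53710502 -0.05608653]
[-0.05456109  0.5139909 ] [-0.05704674  0.50805991]
beaker [0.35649536 0.08088368]
jar [ 0.36545443 -0.13296478]
bot [0.45960003 0.3021671 ]
```

```bash
cat >> h.py <<'E'
from scipy.spatial.transform import Rotation as Rn
def delta(target):
    s=get_state();q=s['orientation'];R=Rn.from_quat([q[1],q[2],q[3],q[0]])
    print('tcp',s['tcp_pos'].round(4),'F',s['wrist_force'].round(1),'t',s['clock'],'axes',R.as_matrix().round(3).tolist())
    print('tool delta mm',(R.inv().apply(np.array(target)-s['tcp_pos'])*1000).round(1))
E
python3 -m crank '[[0,0,0,0,0,-8.6,0],[0,0,0,0,0,-8.6,0],[0,0,0,0,0,-8.6,0],[-27.6,-42.9,0,0,0,0,0],[-27.6,-42.9,0,0,0,0,0],[-27.6,-42.9,0,0,0,0,0],[-27.6,-42.9,0,0,0,0,0],[-27.6,-42.9,0,0,0,0,0]]' 60
python3 -m crank '[[-27.6,-42.9,0,0,0,0,0],[-27.6,-42.9,0,0,0,0,0],[-27.6,-42.9,0,0,0,0,0],[-27.6,-42.9,0,0,0,0,0],[-27.6,-42.9,0,0,0,0,0],[0,0,40,0,0,0,0],[0,0,20,0,0,0,0],[0,0,0,0,0,0,0]]'
python3 - <<'E'
from h import *
delta((.514,.146,.278));print(get_state()['finger_gap'])
print({k:v.tolist() for k,v in calibration('wrist').items() if k=='extrinsics'})
snap('wrist','w1.png');snap('top','t1.png');snap('side','s1.png')
E
```

```text
clock: 1.15
tcp_pos: [0.3532, 0.3428, 0.4046]
orientation: [-0.0, -0.055, 0.998, 0.0]
wrist_force: [0.2, -0.0, 0.3]
finger_gap: 0.0001
clock: 2.15
tcp_pos: [0.5125, 0.1458, 0.3428]
orientation: [-0.002, -0.055, 0.998, -0.0]
wrist_force: [-0.6, -0.8, 0.7]
finger_gap: -0.0
tcp [0.5125 0.1458 0.3428] F [-0.6 -0.8  0.7] t 2.15 axes [[-0.994, -0.11, -0.004], [-0.11, 0.994, -0.0], [0.004, -0.0, -1.0]]
tool delta mm [-1.8  0.  64.8]
-4.872468178679523e-05
{'extrinsics': [[-0.11032276095546786, 0.9938956511151062, -0.0005684273411376597, -0.08851932312999497], [0.9574458223155133, 0.10643024733210038, 0.2682724357503004, -0.5227826501505592], [0.26669530506878797, 0.02905231741715932, -0.9633429177125656, 0.1784206686032801], [0.0, 0.0, 0.0, 1.0]]}
```

View pics/w1.png

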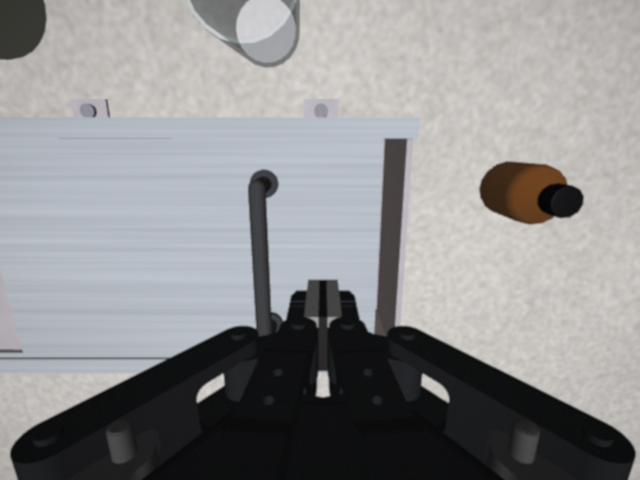

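View pics/s1.png

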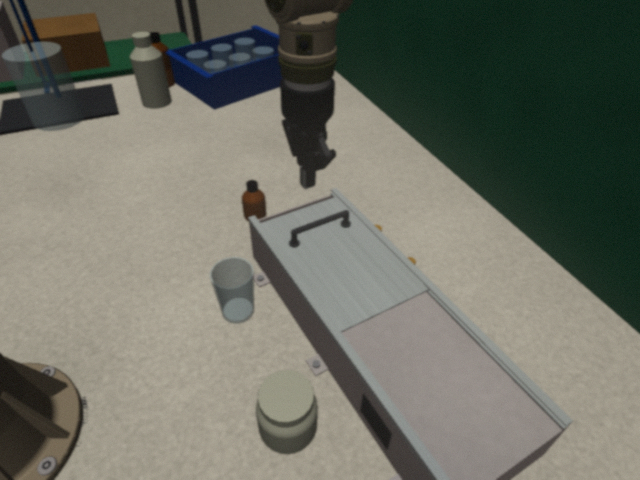

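```bash
python3 -m crank '[[-2,0,30,0,0,0,0],[0,0,25,0,0,0,0],[0,0,9,0,0,0,0],[0,0,0,0,0,0,0],[0,-8,0,0,0,0,0],[0,-8,0,0,0,0,0],[0,-8,0,0,0,0,0],[0,-8,0,0,0,0,0]]'
python3 - <<'E'
from h import *
delta((.514,.146,.278))
snap('side','s2.png')
E
```

```text
clock: 3.3
tcp_pos: [0.5192, 0.1143, 0.2814]
orientation: [0.001, -0.055, 0.998, 0.001]
wrist_force: [-0.2, 2.9, 2.0]
finger_gap: -0.0004
tcp [0.5192 0.1143 0.2814] F [-0.2  2.9  2. ] t 3.3 axes [[-0.994, -0.11, 0.002], [-0.11, 0.994, 0.001], [-0.002, 0.001, -1.0]]
tool delta mm [ 1.7 32.1  3.5]
```

View pics/s2.png

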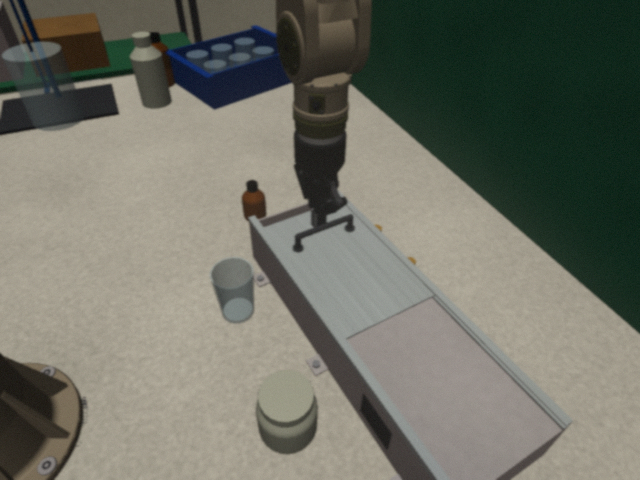

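The side view shows the fingertip at about (320,222) behind the bar. The cover has begun to slide, with about 3 N on the wrist.

```bash
python3 -m crank '[[0,-15,2,0,0,0,0],[0,-20,0,0,0,0,0],[0,-20,0,0,0,0,0],[0,-20,0,0,0,0,0],[0,-20,0,0,0,0,0],[0,-20,0,0,0,0,0],[0,-20,0,0,0,0,0],[0,-20,0,0,0,0,0]]'
python3 - <<'E'
from h import *
delta((.514,.146,.278))
snap('side','s3.png');snap('top','t3.png')
E
```

```text
clock: 4.35
tcp_pos: [0.536, -0.0407, 0.2787]
orientation: [0.0, -0.055, 0.998, 0.0]
wrist_force: [1.0, 4.2, 3.3]
finger_gap: 0.0005
tcp [ 0.536  -0.0407  0.2787] F [1.  4.2 3.3] t 4.35 axes [[-0.994, -0.11, 0.0], [-0.11, 0.994, 0.0], [-0.0, 0.0, -1.0]]
tool delta mm [  1.3 188.    0.8]
```

View pics/s3.png

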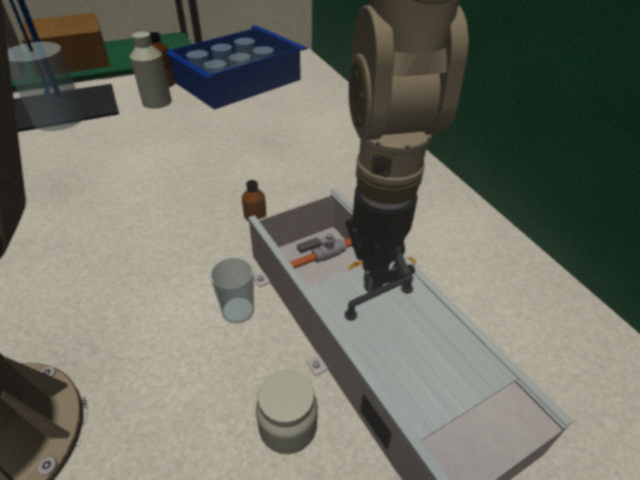

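View pics/t3.png

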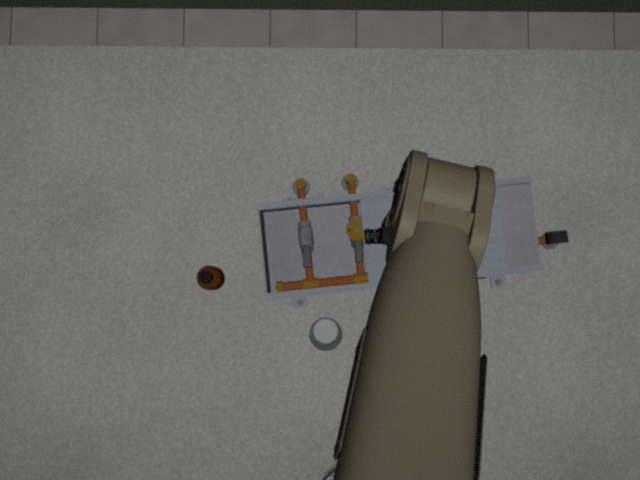

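Top view: the brass disc is at (355,228), so the marked valve is the one at y +75. The cover has moved about 0.18 m. I'll push on gently to the stop.

```bash
python3 -m crank '[[0,-12,0,0,0,0,0],[0,-12,0,0,0,0,0],[0,-10,0,0,0,0,0],[0,-8,0,0,0,0,0],[0,-6,0,0,0,0,0],[0,-6,0,0,0,0,0],[0,-4,0,0,0,0,0],[0,-3,0,0,0,0,0]]'

```

```text
clock: 5.45
tcp_pos: [0.5427, -0.1003, 0.2787]
orientation: [0.0, -0.055, 0.998, 0.0]
wrist_force: [-1.9, 3.0, -2.1]
finger_gap: -0.0002
```

```bash
python3 -m crank '[[0,-3,0,0,0,0,0],[0,-3,0,0,0,0,0],[0,-3,0,0,0,0,0],[0,-2,0,0,0,0,0],[0,-2,0,0,0,0,0],[0,0,0,0,0,0,0],[0,0,0,0,0,0,0],[0,0,0,0,0,0,0]]'

```

```text
clock: 6.45
tcp_pos: [0.543, -0.1063, 0.2787]
orientation: [0.0, -0.059, 0.998, 0.009]
wrist_force: [-2.2, 35.0, 8.3]
finger_gap: 0.0001
```

35 N with no further advance means the cover is at its stop. I'll back off, rise and look.

```bash
python3 -m crank '[[0,10,0,0,0,0,0],[0,15,0,0,0,0,0],[0,0,-25,0,0,0,0],[0,0,-35,0,0,0,0],[0,35,-25,0,0,0,0],[-15,35,0,0,0,0,0],[-15,20,0,0,0,0,0],[0,0,0,0,0,0,0]]'
python3 - <<'E'
from h import *
delta((.5136,-.0264,.36));print(get_state()['joint_pos'])
np.save('cw4.npy',calibration('wrist')['extrinsics']);snap('wrist','w4.png');snap('top','t4.png');snap('side','s4.png')
E
```

```text
clock: 7.45
tcp_pos: [0.5621, 0.0057, 0.3643]
orientation: [0.001, -0.056, 0.998, -0.001]
wrist_force: [0.6, 1.0, -0.6]
finger_gap: 0.0001
tcp [0.5621 0.0057 0.3643] F [ 0.6  1.  -0.6] t 7.45 axes [[-0.994, -0.112, 0.002], [-0.112, 0.994, -0.001], [-0.002, -0.001, -1.0]]
tool delta mm [ 51.8 -26.4   4.2]
[-1.32601006e-01  3.01472807e-01 -6.97966881e-02  1.19696516e+00
 -5.93532665e-04 -2.45027972e-01]
```

View pics/w4.png

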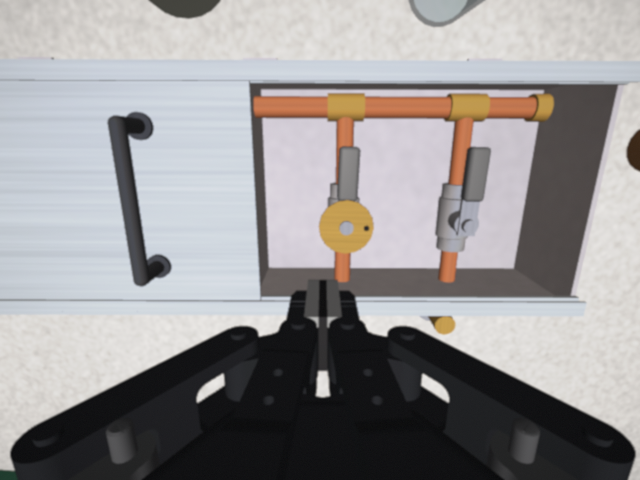

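View pics/s4.png

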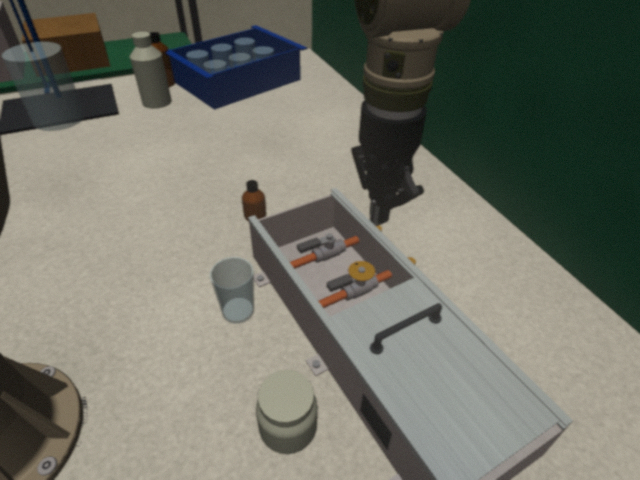

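View pics/t4.png

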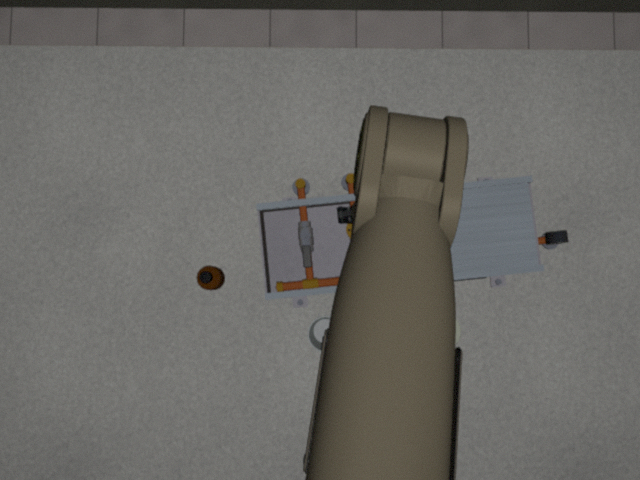

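Wrist view: disc nut at (346,228), marked sleeve tip (349,149), plain nut (469,226), plain sleeve tip (480,149), handle bar ends (117,122) and (141,280). Side view: disc centre (362,271).

```bash
python3 - <<'E'
from h import *
w=calibration('wrist');w['extrinsics']=np.load('cw4.npy');s=calibration('side')
print('disc tri',tri(w,(346,228),s,(362,271)))
ax=ray(w,(346,228),.0775);tip=ray(w,(349,149),.072);print('ray',ax,tip,tip-ax,np.linalg.norm(tip-ax))
pa=ray(w,(469,226),.0725);pt=ray(w,(480,149),.072);print('plain',pa,pt,pt-pa,np.linalg.norm(pa-ax))
h=(ray(w,(117,122),.121)+ray(w,(141,280),.121))/2;print('handle',h)
v=np.array([ray(w,(346,107),.03)-ray(w,(343,275),.03)]);print('pipe dir',v)
r=ray(w,(0,61),.098)-ray(w,(610,61),.098);print('rail dir',r)
r1=ray(w,(100,82),.098)-ray(w,(500,82),.098);print(r1)
bx=np.array([.994,.11]);by=np.array([-.11,.994])
for X in(tip-ax,pt-pa,pa-ax,h-ax):print(X@bx,X@by)
E
```

```text
disc tri [0.55730088 0.02357237 0.07138849]
ray [0.5550426  0.02324026] [0.49543675 0.01794839] [-0.05960585 -0.00529187] 0.05984029869198962
plain [0.54351081 0.12106405] [0.48434086 0.11570262] [-0.05916995 -0.00536143] 0.09850114801872045
handle [ 0.54585182 -0.12046863]
pipe dir [[-0.15131594 -0.01719931]]
rail dir [ 0.04338617 -0.38363215]
[ 0.02892401 -0.25554135]
-0.05983032137965726 0.0012965293273690004
-0.05940468791379774 0.0011794377326408826
-0.000701983395002253 0.09850534461173624
-0.024943612244432634 -0.14183564541120117
```

The handle lies 142 mm in −y from the spindle, where 67+75 = 142 mm is expected, so the cover is at 0.25. The valve spacing (98.5 mm) and lever length also check. Next I'll go down on the −y side of the marked lever.

```bash
python3 -m crank '[[25,-10,0,0,0,0,0],[24,-9,0,0,0,0,0],[0,0,0,0,0,0,0],[0,0,40,0,0,0,0],[0,0,40,0,0,0,0],[0,0,30,0,0,0,0],[0,0,0,0,0,0,0],[0,0,0,0,0,0,0]]'
python3 - <<'E'
from h import *
delta((.5154,-.0183,.233))
snap('wrist','w5.png');snap('side','s5.png')
E
```

```text
clock: 8.6
tcp_pos: [0.5155, -0.02, 0.2547]
orientation: [0.001, -0.055, 0.998, -0.0]
wrist_force: [1.2, -0.9, 0.8]
finger_gap: -0.0001
tcp [ 0.5155 -0.02    0.2547] F [ 1.2 -0.9  0.8] t 8.6 axes [[-0.994, -0.11, 0.002], [-0.11, 0.994, -0.0], [-0.002, -0.0, -1.0]]
tool delta mm [-0.1  1.7 21.7]
```

View pics/w5.png

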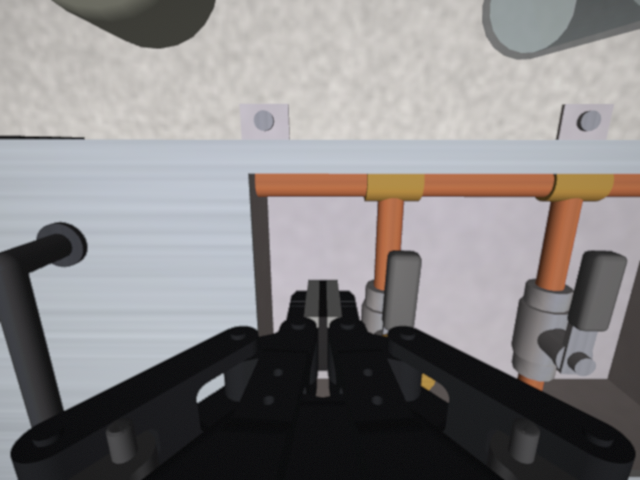

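View pics/s5.png

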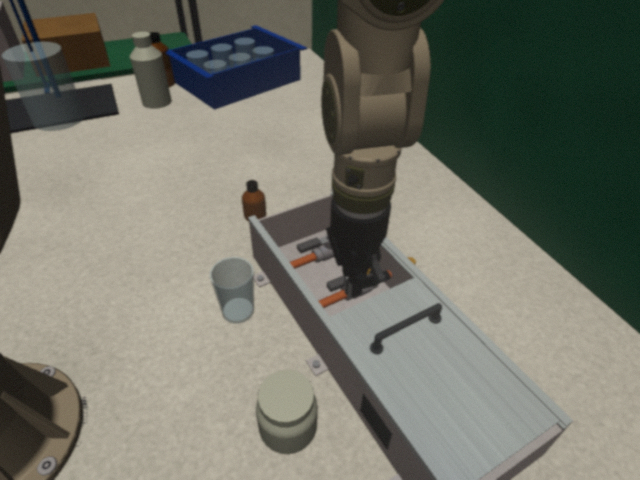

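```bash
python3 -m crank '[[0,4,7,0,0,0,0],[0,2,7,0,0,0,0],[0,0,7,0,0,0,0],[0,0,0,0,0,0,0],[0,4,0,0,0,0,0],[0,3,0,0,0,0,0],[0,0,0,0,0,0,0],[0,0,0,0,0,0,0]]'
python3 - <<'E'
from h import *
delta((.5154,-.0183,.233))
x=get_state()['tcp_pos'][:2]-[.555,.0233];print(x@[.994,.11],x@[-.11,.994])
snap('wrist','w6.png')
E
```

```text
clock: 9.7
tcp_pos: [0.5132, -0.0067, 0.2329]
orientation: [0.0, -0.055, 0.998, -0.0]
wrist_force: [-1.0, -0.6, -0.2]
finger_gap: -0.0
tcp [ 0.5132 -0.0067  0.2329] F [-1.  -0.6 -0.2] t 9.7 axes [[-0.994, -0.11, 0.0], [-0.11, 0.994, -0.0], [-0.0, -0.0, -1.0]]
tool delta mm [ -0.9 -11.8  -0.1]
-0.04480973110693126 -0.025222493932761905
```

View pics/w6.png

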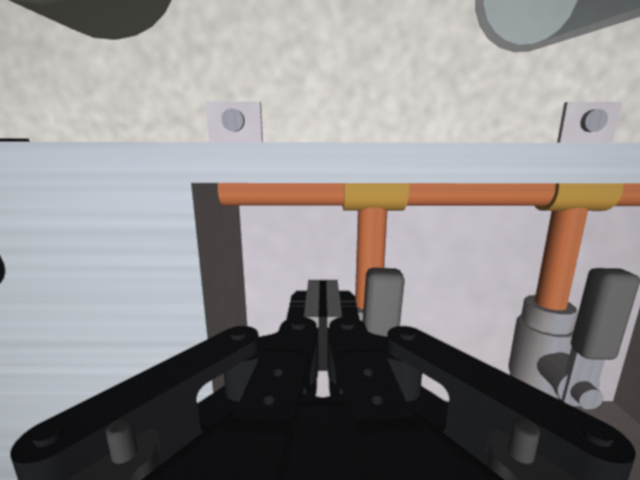

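The fingertip at (323,290) stands just on the −y side of the marked sleeve at (384,300), with no contact force. I'll start the arc.

```bash
python3 -m crank '[[2,6.3,0,0,0,0,0],[2,6.3,0,0,0,0,0],[1.1,6,0,0,0,0,0],[1.1,6,0,0,0,0,0],[-1.2,6.3,0,0,0,0,0],[-1.2,6.3,0,0,0,0,0],[-2.9,6.4,0,0,0,0,0],[-2.9,6.4,0,0,0,0,0]]'
python3 - <<'E'
from h import *
delta((.5154,-.0183,.233))
x=get_state()['tcp_pos'][:2]-[.555,.0233];print(x@[.994,.11],x@[-.11,.994])
snap('wrist','w7.png')
E
```

```text
clock: 10.75
tcp_pos: [0.5094, 0.0428, 0.2327]
orientation: [-0.0, -0.055, 0.999, -0.001]
wrist_force: [-0.2, -6.0, -0.2]
finger_gap: 0.0001
tcp [0.5094 0.0428 0.2327] F [-0.2 -6.  -0.2] t 10.75 axes [[-0.994, -0.109, -0.0], [-0.109, 0.994, -0.003], [0.001, -0.003, -1.0]]
tool delta mm [  0.7 -61.4  -0.1]
-0.04320462636794809 0.024361834361287044
```

View pics/w7.png

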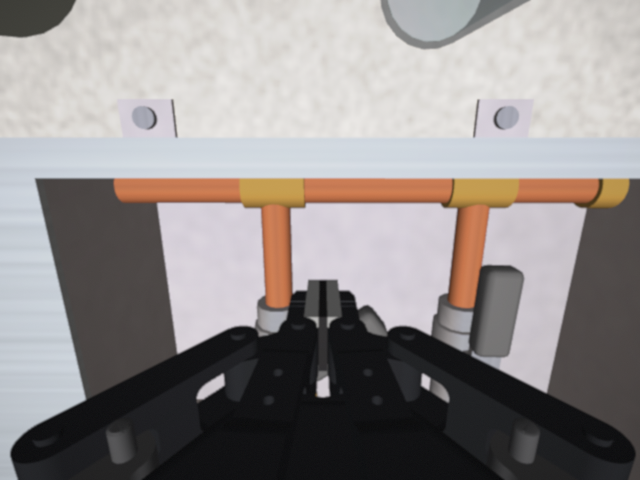

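```bash
python3 -m crank '[[-5.3,5.7,0,0,0,0,0],[-5.3,5.7,0,0,0,0,0],[-6.9,3.2,0,0,0,0,0],[-6.9,3.2,0,0,0,0,0],[-2,0,0,0,0,0,0],[-2,0,0,0,0,0,0],[0,0,0,0,0,0,0],[0,0,0,0,0,0,0]]'
python3 - <<'E'
from h import *
delta((.5154,-.0183,.233))
x=get_state()['tcp_pos'][:2]-[.555,.0233];print(x@[.994,.11],x@[-.11,.994])
E
```

```text
clock: 11.8
tcp_pos: [0.5333, 0.0639, 0.2319]
orientation: [-0.003, -0.055, 0.998, -0.0]
wrist_force: [-8.7, -2.7, 3.5]
finger_gap: -0.0004
tcp [0.5333 0.0639 0.2319] F [-8.7 -2.7  3.5] t 11.8 axes [[-0.994, -0.11, -0.006], [-0.11, 0.994, -0.0], [0.006, 0.0, -1.0]]
tool delta mm [ 26.9 -79.8  -0.9]
-0.017066757800661417 0.042774135949412304
```

```bash
python3 -m crank '[[-1,0,0,0,0,0,0],[-1,0,0,0,0,0,0],[-1,0,0,0,0,0,0],[-1,0,0,0,0,0,0],[0,0,0,0,0,0,0],[0,0,0,0,0,0,0],[0,0,0,0,0,0,0],[0,0,0,0,0,0,0]]'
python3 - <<'E'
from h import *
delta((.5154,-.0183,.233))
x=get_state()['tcp_pos'][:2]-[.555,.0233];print(x@[.994,.11],x@[-.11,.994])
E
```

```text
clock: 12.8
tcp_pos: [0.5346, 0.0642, 0.2318]
orientation: [-0.007, -0.055, 0.998, -0.0]
wrist_force: [-17.7, -4.1, 12.9]
finger_gap: -0.0
tcp [0.5346 0.0642 0.2318] F [-17.7  -4.1  12.9] t 12.8 axes [[-0.994, -0.11, -0.013], [-0.11, 0.994, -0.001], [0.013, -0.0, -1.0]]
tool delta mm [ 28.2 -79.9  -0.8]
-0.015743000214548778 0.04290221567801293
```

```bash
python3 -m crank '[[-1,0,0,0,0,0,0],[-1,0,0,0,0,0,0],[-1,0,0,0,0,0,0],[-1,0,0,0,0,0,0],[0,0,0,0,0,0,0],[0,0,0,0,0,0,0],[0,0,0,0,0,0,0],[0,0,0,0,0,0,0]]'
python3 -m crank '[[8,0,0,0,0,0,0],[12,0,0,0,0,0,0],[5,0,0,0,0,0,0],[0,0,-40,0,0,0,0],[0,0,-50,0,0,0,0],[0,0,-40,0,0,0,0],[-30,-20,0,0,0,0,0],[-30,-20,0,0,0,0,0]]'
python3 - <<'E'
from h import *
delta((.5154,-.0183,.233))
np.save('cw8.npy',calibration('wrist')['extrinsics']);snap('wrist','w8.png');snap('side','s8.png')
E
```

```text
clock: 13.8
tcp_pos: [0.5359, 0.0645, 0.2317]
orientation: [-0.01, -0.055, 0.998, -0.001]
wrist_force: [-27.2, -6.6, 22.2]
finger_gap: -0.0
clock: 14.8
tcp_pos: [0.5841, 0.029, 0.3643]
orientation: [0.002, -0.056, 0.998, 0.0]
wrist_force: [-0.4, -0.4, -0.0]
finger_gap: 0.0002
tcp [0.5841 0.029  0.3643] F [-0.4 -0.4 -0. ] t 14.8 axes [[-0.994, -0.111, 0.004], [-0.111, 0.994, 0.0], [-0.004, -0.0, -1.0]]
tool delta mm [ 74.1 -39.3 131. ]
```

View pics/w8.png

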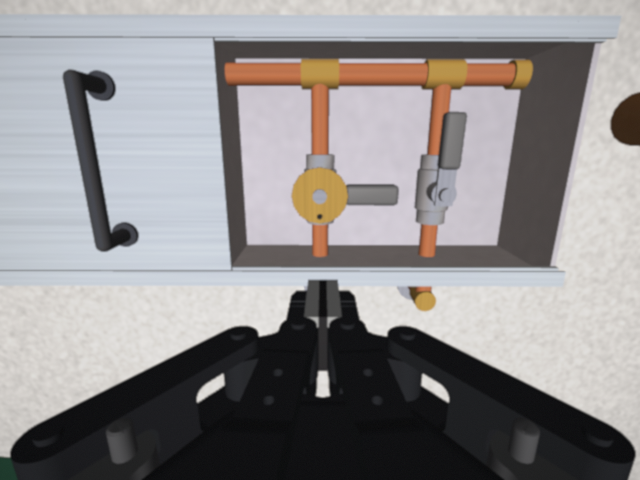

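View pics/s8.png

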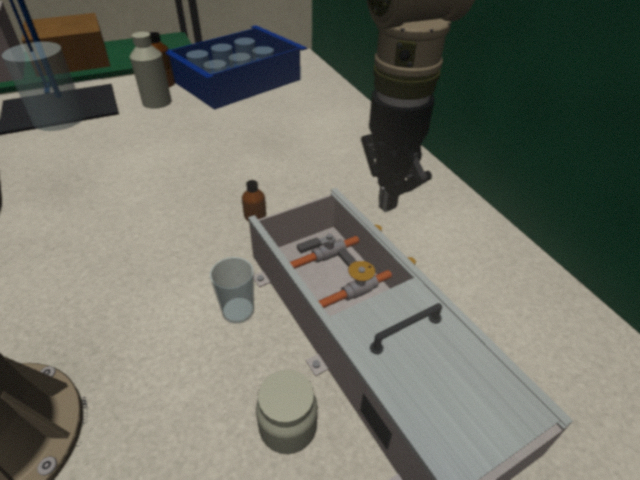

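Wrist view: the sleeve now points along box +y. The disc nut is at (320,196), the sleeve end at (397,194.5) and the plain lever is unchanged. Now the angles and the cover position.

```bash
python3 - <<'E'
from h import *
w=calibration('wrist');w['extrinsics']=np.load('cw8.npy')
bx=np.array([.994,.11]);by=np.array([-.11,.994])
ax=ray(w,(320,196.5),.0775);t=ray(w,(397,194.5),.072);b=ray(w,(350,194),.072)
rail=ray(w,(590,41),.098)-ray(w,(0,37.5),.098)
def a(d):return np.degrees(np.arctan2(d@by,-(d@bx)))
print('lever',a(t-ax),a(t-b),'rail',a(rail),'valves',a(ray(w,(445,195.5),.0725)-ax))
print('plain',a(ray(w,(455,112),.072)-ray(w,(445,195.5),.0725)))
h=(ray(w,(70,75),.121)+ray(w,(103,247),.121))/2-ax;print('handle',h@bx,h@by)
E
```

```text
lever 89.21906345239259 90.50231512768684 rail 90.21032622762999 valves 89.89226732885497
plain 1.129254926024677
handle -0.0249429093566867 -0.14361966099574178
```

```bash
python3 -c "
from workcell import *
print(get_state()['clock']);print(hand_in())"
```

```text
14.9
the job is handed in; nothing more can be done
None
```

I slid the cover fully aside by its handle, then pushed the lever of the disc-marked valve (the one at y +75) a quarter turn to shut. I handed in at 14.9 s with the arm raised clear and touching nothing.

- **Cover:** it was pushed until the force rose to 35 N with almost no further movement. In the last picture the handle is 142–144 mm on the −y side of the spindle. At the stop it should be 142 mm, so the cover stayed aside.
- **Marked lever:** it was held against its stop at about 28 N sideways. The last picture puts it at 89.2° from spindle to tip and 90.5° along the sleeve. That spread is about what pixel reading allows, so I take it as shut.
- **Other valve:** its lever measures about 1°, so it is still open.
- **Glassware and jar:** the beaker, jar and bottle stand at the same pixels in the side view as at the start.

No check failed. The one disagreement was that two-view heights came out 3 mm above the text's figure for the handle and 6 mm below it for the disc nut.

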